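# Gauge the oak worktop sample and put it away

### The job

Measure the oak worktop sample where it lies on the chopping board: gently stand the height gauge astride it, both legs down on the board and the sprung foot resting on the sample, and let go of the gauge for a second so that it reads the thickness. Then stand the gauge back wholly on the round cork trivet, and lay the oak sample flat in the empty bay of the open drawer. Drop nothing, and leave the other samples, the mill, the jar and the mug where they are.

Things in the scene. Friction and masses are not known exactly. Their poses are not given: they have to be found in the camera images.
- gauge: portable height gauge: aluminium bridge, red handle on top. Origin: centre of its footprint, underside of legs; z up. Legs 30 (x) x 12 (y) mm centred at y = +-41 mm (70 mm free between, 94 mm overall); cross beam z 70 to 88 mm; handle 28 x 28 mm, z 88 to 140 mm, on the centre line. Same after a half turn. About 0.5 kg. Starts standing on the trivet, yaw +-1.5 rad
- foot_tip (a point): underside centre of the gauge's round brass foot (18 mm diameter), on the gauge's centre line between the legs; 10 mm above the leg undersides when nothing pushes it. Axes as the gauge
- gauge_foot (a joint): how far the foot is pushed up against its soft spring (m): 0 fully down, at most 0.05. Standing on a flat surface over a part, it reads the part's thickness less 10 mm. The spring pushes down with about 1 to 2.5 N, less than the gauge's weight
- board: wooden chopping board, fixed, 250 (x) x 380 (y) x 18 mm; origin at its underside centre, top at z = 18 mm
- oak: oak worktop sample (honey-coloured wood block), 140 (x) x 44 (y) x 30 (z) mm, lying flat on the board; origin at its underside centre, z up. About 0.14 kg. It starts in the left or the right of three places on the board, roughly along the board's x
- white: white worktop sample, 140 (x) x 44 (y) x 20 (z) mm, on the middle place of the board; origin underside centre. Bystander
- dark: near-black worktop sample, 140 (x) x 44 (y) x 40 (z) mm, on the other outer place of the board; origin underside centre. Bystander
- mill: dark wooden pepper mill, upright, 40 mm diameter, 130 mm high, in a gap between two samples; origin underside centre. Bystander
- jar: amber spice jar with red cap, upright, 40 mm diameter, 110 mm high, in the other gap between two samples; origin underside centre. Bystander
- trivet: round cork trivet, fixed, 160 mm diameter, 8 mm thick; origin underside centre, top at z = 8 mm
- bay (a point): floor centre of the open drawer's empty bay (its +y half; the other half is a full grey tray, top at z = 52 mm), 16 mm above the table. Own x points into the white drawer unit (100 mm high, wooden top, fixed). Bay 115 mm wide (y +-57); inner front wall at x = -100 mm, the unit's face at x = 90 to 115 mm. Drawer walls reach z = 61 mm, front panel 90 mm. It slides stiffly (3 N)
- mug: blue mug, 76 mm across, 90 mm high; origin underside centre. Bystander
Things that resemble listed ones, but are neither listed nor needed, are in the scene too. What is meant by the oak is not blue, green or turquoise, and is the larger of those in its own colour.

How it is judged (in metres and radians):
On the way:
1. the gauge stands by itself on the board, astride the oak sample where it lay, its foot on the sample, reading its thickness (joint 20 mm within 1.5 mm), let go (value of joint gauge_foot between 0.0185 and 0.0215 m and x of foot_tip in the frame of oak between -0.066 and 0.066 m and y of foot_tip in the frame of oak between -0.02 and 0.02 m and z of foot_tip in the frame of oak between 0.0275 and 0.0325 m and angle between gauge's own z axis and vertical below 0.04 rad and z of gauge in the frame of board between 0.0155 and 0.0205 m and contact force between the fingers and gauge below 0.2 N and linear speed of gauge below 0.02 m/s and distance of oak from where it was at the start of the episode below 0.025 m), for 0.6 s.
At the end, for the whole second after the job is handed in: the gauge stands upright (within 0.05 rad) and at rest on the trivet, its centre within 30 mm of the trivet's; the oak sample lies flat (within 0.08 rad) and at rest on the floor of the drawer's empty bay (horizontal distance between gauge and trivet below 0.03 m and z of gauge in the frame of trivet between 0.005 and 0.011 m and angle between gauge's own z axis and vertical below 0.05 rad and linear speed of each of gauge, oak below 0.02 m/s and x of oak in the frame of bay between -0.1 and 0.15 m and y of oak in the frame of bay between -0.045 and 0.045 m and z of oak in the frame of bay between -0.004 and 0.006 m and angle between oak's own z axis and vertical below 0.08 rad); the robot touches nothing.
It fails at once if the white or the dark sample is moved more than 30 mm (distance of any of white, dark from where it was at the start of the episode above 0.03 m).
It fails at once if the mill, jar or mug is moved more than 30 mm or knocked over (distance of any of mill, jar, mug from where it was at the start of the episode above 0.03 m or angle between any of mill, jar, mug's own z axis and vertical above 0.5 rad).
It fails at once if the gauge or the oak sample is dropped (falls freely, faster than 0.7 m/s, some 25 mm) ((linear speed of gauge above 0.7 m/s and contact force between anything else and gauge below 0.05 N) or (linear speed of oak above 0.7 m/s and contact force between anything else and oak below 0.05 N)).
It fails at once if the gauge is pressed on the oak sample with more than 30 N (contact force between gauge and oak above 30 N).
It also fails if it takes over 64 s, if anything falls off the work surface, if the arm or the gripper's body presses on something with over 40 N, if the wrist force passes 120 N, or if a joint passes its speed limit or range.

### The arm

A 7-joint arm with a two-finger parallel gripper is mounted at the origin on the work surface. World frame = base frame: x ahead of the robot, y to its left, z up, the work surface at z = 0. Lengths are in mm, angles in rad, forces in N, time in s.
With the tool pointing down it reaches from about 400 to 875 mm from the base axis. Payload 19.3 kg.
Tool frame: the origin (TCP) lies at the very end of the fingers, on their centre line; the grasp point (between the pads) lies 19 mm behind it (grip_point_offset is the z of the grasp point in the tool frame, in mm); z points along the fingers, y is the line along which they close (so a half turn about z gives the same grasp; the last joint's range is limited). The gripper opens to 85 mm and grips with 20 to 120 N. Pads are 22 mm wide; open, the fingers measure 114 mm over their backs; the gripper's body (76 mm by 85 mm) begins 54 mm behind the grasp point. The pads swing forward as they close: fully open they stand 13 mm farther back than shut.
Start: joints at [-1.175, 0.521, -0.036, 1.599, 0.021, 1.021, -0.113], TCP at [280.727, 558.396, 208.991] pointing down, gripper open.
Joint ranges: [-2.91, 2.91], [-0.3, 2.13], [-1.5, 1.42], [0.17, 2.43], [-1.26, 4.41], [0.16, 1.93], [-2.52, 2.52]. Speed limits (rad/s): [1.89, 1.89, 2.39, 2.39, 3.01, 3.01, 3.01].

### API

Orientations are given as a 3x3 rotation matrix whose columns are the frame's x, y, z axes.
In Python, from workcell import movep, movel, goto_joints, open_gripper, clamp, wait, inverse_kinematics, read_state, camera, PlanningError, finish_job, grip_point_offset gives the robot as it stands. Calls block until the motion is done:
- movep(position, orientation): joint-space move of the TCP to a pose.
- movel(position, frame=None, max_speed=150, guard=None): straight line of the TCP; frame=None keeps the orientation; max_speed is the mean speed in mm/s. With guard (N) it stops when the force on the tool has changed by that much, and returns True; else False.
- goto_joints(angles): joint-space move.
- open_gripper() and clamp(): open the fingers fully, or close them until they stop; the grip force is fixed at half the most.
- wait(seconds).
- inverse_kinematics(position, orientation): joint angles nearest the present ones, or None.
- read_state(): the state.
- camera(name): name is "side" or "top" or "wrist"; returns a dict with "image" (400x640x3 uint8, blue, green, red), "range_z" (400x640 float32, mm along the optical axis (not along the pixel's ray), 0 where there is no reading), "fx", "fy", "cx", "cy" (pixels), "cam_to_world" (4x4, takes a point from camera to world coordinates). Camera axes: x right, y up, looking along -z (the intrinsics and any distortion apply to the point x, -y, -z); pixel columns grow to the right and rows downward; lengths in mm; the calibration is good to about 2 mm. A picture is of the moment at which its call begins.
A pose or a line that the arm cannot do raises PlanningError and nothing moves.
- finish_job(): hands the job in; it is judged then, once.
The state is a dict: "time": time; "qpos": joint angles; "qvel": joint speeds; "joint_efforts": joint torques, N m; "eef_pos": TCP position; "tool_rot": TCP orientation; "ft_force": force on the tool from outside, world axes, zero at the start; "torque": the same for the moment, N m; "finger_gap": finger opening in mm; "gripper_force": force on a finger pad.
Only numpy, scipy, OpenCV 4.12 (cv2) and the standard library are available. Lean on these libraries where they do the work, as an engineer would, in place of code of your own. Each camera call takes 0.05 s, during which the arm holds its last target. There are 200 camera calls.

## Working session

There is one attempt and no reset: what is moved stays moved. The work goes in short steps, each a Python script; the robot and the scene stay as the last script left them, time stands still between calls to the robot, and variables do not carry over. Pictures are saved under pics/ and viewed, at most 10 in all, crops included, and the job is handed in when it is done.

```bash
ls; mkdir -p pics; python3 - <<'E'
from workcell import *
import cv2,numpy as np,pickle
d={}
for n in("top","side"):
    c=camera(n);d[n]=c;cv2.imwrite(f"pics/{n}0.png",c["image"])
    print(n,c["fx"],c["fy"],c["cx"],c["cy"],np.round(c["cam_to_world"],3).tolist(),[k for k in c], (c["range_z"]>0).mean())
pickle.dump(d,open("d0.pkl","wb"))
s=read_state();print(s["time"],s["tool_rot"],s["finger_gap"],grip_point_offset)
E
```

```text
pics
top 371.9755961881481 371.9755961881481 315.5190835598727 197.72275585485158 [[0.027, 0.99, -0.14, 353.605], [-0.999, 0.032, 0.029, 106.121], [0.034, 0.139, 0.99, 1196.453], [0.0, 0.0, 0.0, 1.0]] ['image', 'range_z', 'fx', 'fy', 'cx', 'cy', 'cam_to_world'] 0.995890625
side 480.8377460729731 480.8377460729731 322.9033067298579 200.49480675062884 [[0.993, 0.087, -0.077, 434.685], [-0.116, 0.712, -0.693, -840.534], [-0.005, 0.697, 0.717, 972.647], [0.0, 0.0, 0.0, 1.0]] ['image', 'range_z', 'fx', 'fy', 'cx', 'cy', 'cam_to_world'] 0.99587109375
0.1 [[-8.93477565e-01  4.49107678e-01 -3.65679263e-04]
 [ 4.49107822e-01  8.93477138e-01 -8.76916428e-04]
 [-6.71038396e-05 -9.47734572e-04 -9.99999549e-01]] 85.23261365701686 -18.700000000000003
```

View pics/top0.png

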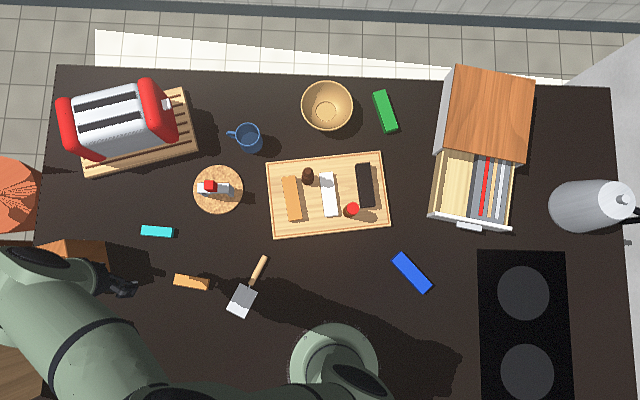

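View pics/side0.png

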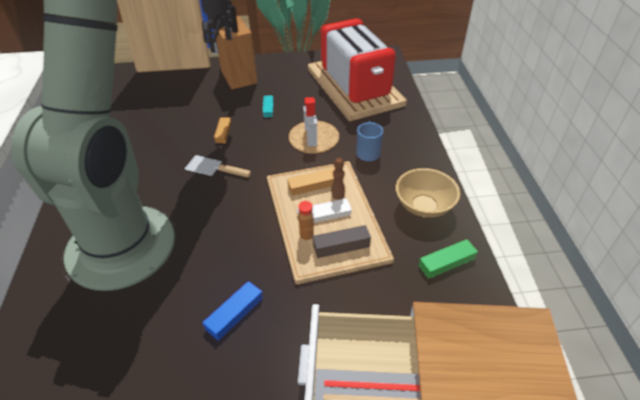

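Candidates for the oak: the honey block on the board at top-image (292,199), the small orange block off the board at (191,282), and the bread board, drawer top and bowl, which are the wrong shapes. I choose (292,199), the larger one and on the board's left place. The gauge is on the trivet at (214,188), the white sample at (329,194), the dark at (365,185), the mill at (308,176), the jar at (352,209) and the bay at (455,183).

```bash
cat > h.py <<'E'
import numpy as np,cv2
from workcell import *
def cloud(c):
    r,u=np.mgrid[:400,:640].astype(float); z=c["range_z"].astype(float)
    P=np.stack([(u-c["cx"])/c["fx"]*z,-(r-c["cy"])/c["fy"]*z,-z,np.ones_like(z)],-1)
    return (P@np.array(c["cam_to_world"]).T)[...,:3]
def rect(xy):
    (cx,cy),(w,h),a=cv2.minAreaRect(xy.astype(np.float32)); a=np.radians(a)
    if w<h: w,h,a=h,w,a+np.pi/2
    return np.round([cx,cy,w,h,(a+np.pi/2)%np.pi-np.pi/2],3)   # long-axis angle
def R(yaw): # tool down; tool x at yaw, y (closing) at yaw-90
    c,s=np.cos(yaw),np.sin(yaw); return np.array([[c,s,0],[s,-c,0],[0,0,-1.]])
E
python3 - <<'E'
from h import *;import pickle
d=pickle.load(open("d0.pkl","rb"));c=d["top"];P=cloud(c);im=c["image"];hsv=cv2.cvtColor(im,cv2.COLOR_BGR2HSV)
H,S,V=[hsv[...,i].astype(int) for i in range(3)]
def box(x0,x1,y0,y1): m=np.zeros((400,640),bool);m[y0:y1,x0:x1]=1;return m
Z=P[...,2]
def rep(n,m):
    q=P[m]; print(n,m.sum(),rect(q[:,:2]),"z",np.round(np.percentile(q[:,2],[5,50,95]),1),"mean",q[:,:2].mean(0).round(1))
rep("boardtop",box(260,400,145,245)&(Z>10)&(Z<26)&(S>40))
rep("oak",box(275,303,165,228)&(Z>40)&(Z<56))
rep("white",box(315,345,165,222)&(Z>31)&(Z<45))
rep("dark",box(352,380,155,215)&(Z>50)&(Z<66))
rep("mill",box(296,320,160,190)&(Z>110)); rep("jar",box(340,362,198,220)&(Z>90))
rep("handle",box(190,245,165,215)&(Z>135)); rep("beam",box(190,245,165,215)&(Z>85)&(Z<105))
rep("trivet",box(185,250,158,222)&(Z>4)&(Z<13)); rep("mug",box(225,270,115,160)&(Z>80))
print("table z",np.median(Z[240:260,300:380]))
rep("tray",box(425,525,140,240)&(Z>47)&(Z<55)&(S<60))
rep("floor",box(425,480,150,225)&(Z>10)&(Z<22)&(V>90))
rep("front",box(420,520,190,240)&(Z>80)&(Z<97))
rep("unit",box(430,540,60,170)&(Z>93)&(Z<107))
cv2.imwrite("pics/crop1.png",cv2.resize(im[140:250,180:400],None,fx=3.5,fy=3.5,interpolation=cv2.INTER_CUBIC))
E
```

```text
boardtop 6695 [563.61   41.804 390.191 307.22   -1.427] z [14.  17.7 21.5] mean [531.3  36.8]
oak 632 [5.17181e+02 1.37027e+02 1.39582e+02 6.47420e+01 2.01000e-01] z [44.3 48.  51.8] mean [514.7 146.7]
white 614 [5.33220e+02 2.94340e+01 1.40825e+02 5.88830e+01 2.43000e-01] z [33.9 38.  41.4] mean [532.  32.]
dark 636 [ 5.63586e+02 -8.30060e+01  1.39413e+02  4.54210e+01  1.40000e-01] z [53.8 58.1 61.8] mean [562.5 -82.2]
mill 90 [4.73733e+02 9.64130e+01 2.39550e+02 2.67450e+01 3.10000e-02] z [112.  143.7 151. ] mean [567.7 100. ]
jar 158 [416.312  23.24  204.358  37.987  -0.739] z [ 95.8 127.4 131.7] mean [475.9 -30. ]
handle 119 [453.622 245.681 341.613  34.966   1.051] z [ 142.8  147.4 1196.5] mean [505.1 340. ]
beam 221 [530.436 380.046  94.712  31.83   -1.543] z [ 91.9  96.  100.5] mean [529.3 376.8]
trivet 1487 [5.39509e+02 3.89292e+02 2.08517e+02 2.06975e+02 5.00000e-02] z [ 4.5  7.8 11.4] mean [540.1 382. ]
mug 145 [553.499 191.832 428.193  76.595   0.582] z [ 81.3  89.6 976.2] mean [682.3 279. ]
table z -0.20410241571005372
tray 1484 [ 560.266 -412.553  258.118  254.215    1.319] z [48.2 51.5 54.4] mean [ 557.9 -478.3]
floor 2038 [ 5.77997e+02 -3.66015e+02  2.38922e+02  1.35003e+02 -1.43000e-01] z [11.8 15.6 19.6] mean [ 585.2 -379.6]
front 342 [ 456.575 -406.247  242.001   12.798    1.402] z [82.4 88.9 93.1] mean [ 456.5 -404.1]
unit 7073 [ 7.97138e+02 -4.65384e+02  2.83559e+02  2.63226e+02 -1.73000e-01] z [ 95.7  99.3 102.8] mean [ 793.7 -463.4]
```

View pics/crop1.png

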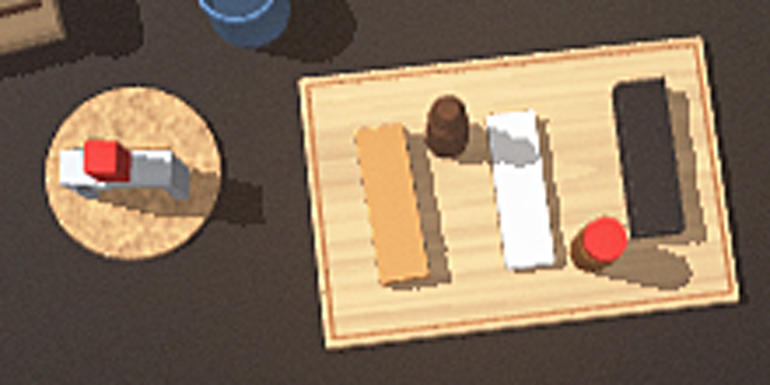

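The crop shows the oak as the honey block at about (292,199), larger than the loose orange one at (191,282). The mill stands near the oak's far right end. Next I'll refine the poses and take the drawer's height profile.

```bash
python3 - <<'E'
from h import *;import pickle
d=pickle.load(open("d0.pkl","rb"))
c=d["top"];P=cloud(c);im=c["image"];hsv=cv2.cvtColor(im,cv2.COLOR_BGR2HSV)
def box(x0,x1,y0,y1): m=np.zeros((400,640),bool);m[y0:y1,x0:x1]=1;return m
M=np.array(c["cam_to_world"])
def plane(m,z):
    r,u=np.nonzero(m);D=np.stack([(u-c["cx"])/c["fx"],-(r-c["cy"])/c["fy"],-np.ones(len(u))],-1)@M[:3,:3].T
    return (M[:3,3]+D*((z-M[2,3])/D[:,2])[:,None])[:,:2]
def big(m):
    n,l,s,_=cv2.connectedComponentsWithStats(cv2.morphologyEx(m.astype(np.uint8),cv2.MORPH_OPEN,np.ones((3,3))));return l==1+s[1:,4].argmax()
Z=P[...,2];H,S,V=[hsv[...,i].astype(int) for i in range(3)]
def mom(n,m,z):
    q=plane(big(m),z);C=np.cov(q.T);w,v=np.linalg.eigh(C);print(n,len(q),q.mean(0).round(1),"dims",np.sqrt(12*w).round(1),"ang",round(float((np.arctan2(v[1,1],v[0,1])+np.pi/2)%np.pi-np.pi/2),3),rect(q))
mom("oak",box(275,303,165,228)&(Z>38)&(Z<58)&(S>120),48)
mom("handle",box(190,235,165,215)&(Z>130)&(Z<160),148)
mom("beam",box(190,245,165,215)&(Z>82)&(Z<110)&(S<70),96)
mom("trivet",box(185,250,158,222)&(Z>3)&(Z<14),8)
mom("mill",box(296,320,160,190)&(Z>125)&(Z<160),148)
mom("jar",box(340,362,198,220)&(Z>115)&(Z<140),128)
t=-0.171;ex=np.array([np.cos(t),np.sin(t)]);ey=np.array([-ex[1],ex[0]])
q=P[box(420,545,55,245)];q=q[(q[:,2]<130)&(q[:,2]>-5)];u=q[:,:2]@ex;v=q[:,:2]@ey
fu=np.median(u[(q[:,2]>80)&(q[:,2]<97)&(u<620)]);print("front panel u",fu,"ex.ey origin")
for n,a,b,lo,hi,st in(("y-profile",u,v,fu+40,fu+170,5),):
    k=(a>lo)&(a<hi)
    for s in np.arange(-430,-195,st):
        j=k&(b>=s)&(b<s+st)
        if j.sum()>3: print(s,j.sum(),np.percentile(q[j,2],[10,50,90]).round(0),end="; ")
print()
k=(v>-300)&(v<-250)
for s in np.arange(fu-30,fu+240,6):
    j=k&(u>=s)&(u<s+6)
    if j.sum()>2: print(round(s-fu),np.percentile(q[j,2],[10,50,90]).round(0),end="; ")
E
```

```text
oak 615 [513.4 146.6] dims [ 43.4 138.5] ang 0.207 [5.14029e+02 1.46769e+02 1.38737e+02 4.38480e+01 2.07000e-01]
handle 97 [529.7 379.4] dims [27.5 29.4] ang 0.84 [530.023 378.062  28.584  25.899  -1.537]
beam 119 [530.7 349.3] dims [29.7 36.4] ang 1.554 [531.111 349.275  35.733  27.162  -1.537]
trivet 1405 [539.8 380.6] dims [137.8 158.5] ang -0.054 [5.40530e+02 3.85753e+02 1.56162e+02 1.55992e+02 3.50000e-02]
mill 78 [577.2  99.8] dims [24.9 25.5] ang -0.07 [5.77208e+02 1.00002e+02 2.64040e+01 2.58790e+01 3.20000e-02]
jar 123 [479.1 -33.5] dims [30.7 32.8] ang -0.745 [ 4.7948e+02 -3.3810e+01  3.2385e+01  3.2067e+01  1.5000e-02]
front panel u 518.5653385793094 ex.ey origin
-430 61 [49. 51. 54.]; -425 53 [49. 51. 54.]; -420 63 [49. 52. 54.]; -415 48 [52. 54. 58.]; -410 60 [53. 55. 58.]; -405 85 [49. 54. 57.]; -400 67 [48. 52. 55.]; -395 56 [50. 52. 54.]; -390 40 [52. 55. 58.]; -385 66 [53. 56. 59.]; -380 89 [49. 53. 58.]; -375 58 [49. 51. 55.]; -370 64 [49. 52. 54.]; -365 44 [51. 53. 56.]; -360 61 [53. 55. 58.]; -355 78 [50. 55. 58.]; -350 72 [48. 52. 56.]; -345 65 [49. 51. 53.]; -34
[... 756 characters left out ...]
. 16. 18.]; 24 [13. 16. 18.]; 30 [13. 16. 18.]; 36 [14. 17. 19.]; 42 [14. 16. 19.]; 48 [12. 15. 18.]; 54 [11. 15. 19.]; 60 [14. 15. 19.]; 66 [14. 16. 19.]; 72 [13. 15. 19.]; 78 [13. 16. 19.]; 84 [13. 15. 17.]; 90 [13. 15. 18.]; 96 [13. 16. 18.]; 102 [13. 15. 18.]; 108 [13. 16. 18.]; 114 [12. 15. 18.]; 120 [13. 16. 18.]; 126 [13. 16. 18.]; 132 [12. 15. 17.]; 138 [13. 16. 18.]; 144 [12. 15. 18.]; 150 [13. 16. 18.]; 156 [13. 16. 18.]; 162 [13. 16. 18.]; 168 [12. 15. 18.]; 174 [12. 15. 19.]; 180 [13. 15. 18.]; 186 [13. 16. 18.]; 192 [12. 15. 19.]; 198 [13. 15. 18.]; 204 [ 13.  94. 101.]; 210 [ 14.  57. 101.]; 216 [ 13.  97. 101.]; 222 [ 13.  19. 100.]; 228 [ 13.  97. 101.]; 234 [ 97.  99. 101.];
```

Poses in world mm: oak (514,147) yaw 0.207, gauge (530,379) yaw 0.03, trivet (540.5,384), bay (577,-374) yaw -0.171, mill (577,100). The mill blocks the +x end of the oak, so I'll gauge at oak x = -20.

```bash
python3 - <<'E'
from h import *
g=R(np.pi+0.031);o=R(np.pi+0.207)
p=[530,379.3]; q=[494.4,142.9]
movep([*p,190],g); print(read_state()["time"])
movel([*p,108],max_speed=80); clamp()
s=read_state();print(s["time"],s["eef_pos"],s["finger_gap"],s["ft_force"])
movel([*p,112],max_speed=20);movel([*p,185]);s=read_state();print(s["ft_force"],s["finger_gap"])
movel([*q,185],o);movel([*q,128],max_speed=60)
s=read_state();print(s["time"],s["eef_pos"],s["ft_force"])
c=camera("side");cv2.imwrite("pics/s1.png",cv2.resize(c["image"][100:300,220:440],None,fx=3,fy=3))
E
```

```text
1.275
3.025 [530.15834449 379.43928544 108.36672439] 26.9706108431416 [-1.13163872 -1.92183943  4.94701997]
[ 0.07044606 -0.16897694 -7.18829661] 26.730786713664866
6.85 [494.47818092 142.90046176 128.29703209] [-0.13702283 -0.59827041 -4.56284151]
```

View pics/s1.png

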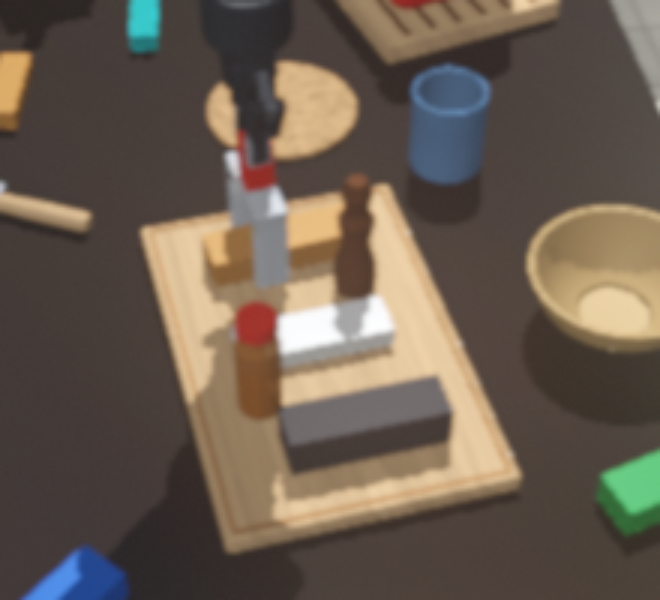

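The picture shows the gauge held astride the oak (leg at about (270,250)), clear of the mill (355,235). Now I'll lower it gently and let go.

```bash
python3 - <<'E'
from h import *
q=[494.4,142.9]
r=movel([*q,115.5],max_speed=12,guard=4); s=read_state();print(r,s["time"],s["eef_pos"],s["ft_force"])
open_gripper();wait(0.3);print(read_state()["time"],read_state()["ft_force"])
wait(0.9)
c=camera("top");P=cloud(c);Z=P[...,2]
m=np.zeros((400,640),bool);m[150:240,265:345]=1
m&=(c["image"][...,2]>130)&(c["image"][...,1]<80)&(Z>140)
print("handle",m.sum(),P[m].mean(0),s["time"])
c=camera("side");cv2.imwrite("pics/s2.png",cv2.resize(c["image"][100:300,220:440],None,fx=3,fy=3))
c=camera("wrist");cv2.imwrite("pics/w2.png",c["image"])
E
```

```text
True 7.675 [494.39783151 142.93485932 118.3064498 ] [-2.32328126 -1.11031739  9.54201927]
8.5833 [-0.15961394  1.04936978 -1.26555575]
handle 0 [nan nan nan] 7.675<stdin>:9: RuntimeWarning: Mean of empty slice.
  ret = um.true_divide(
```

View pics/s2.png

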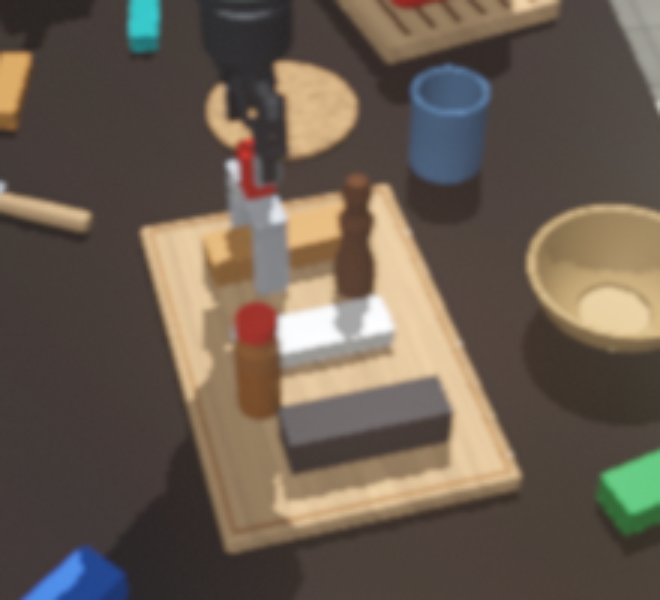

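View pics/w2.png

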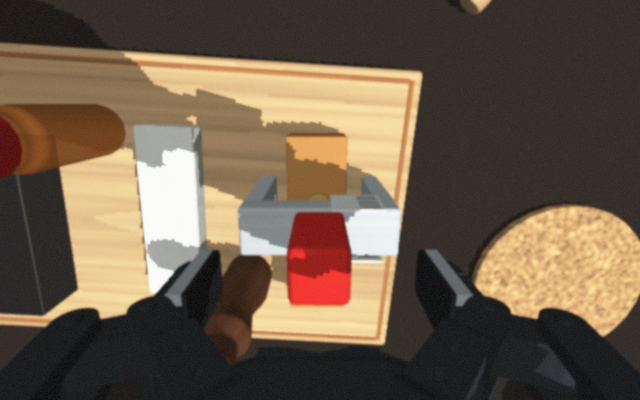

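Gauge stands free: the handle (320,260) sits between the open fingers, legs either side of the oak, foot at (318,200). Next I'll check level and height from the wrist depth, then return the gauge to the trivet.

```bash
python3 - <<'E'
from h import *
q=[494.4,142.9];g=R(np.pi+0.031);t=[540.5,384]
c=camera("wrist");P=cloud(c)
for n,(a,b,e,f) in dict(beamL=(245,285,210,245),beamR=(355,395,215,245),handletop=(298,342,285,298),oaktop=(290,340,140,170)).items():
    print(n,np.median(P[e:f,a:b].reshape(-1,3),0).round(1))
movel([*q,118],max_speed=30);clamp();s=read_state();print(s["time"],s["finger_gap"])
movel([*q,122],max_speed=20);movel([*q,185])
movel([*t,185],g);movel([*t,114],max_speed=80)
r=movel([*t,105.5],max_speed=12,guard=4);s=read_state();print(r,s["eef_pos"],s["ft_force"])
open_gripper();wait(0.2);movel([*t,215])
c=camera("wrist");cv2.imwrite("pics/w3.png",c["image"]);P=cloud(c);im=c["image"].astype(int)
m=(im[...,2]>130)&(im[...,1]<80)&(abs(P[...,2]-148)<5);print("handle top",m.sum(),P[m].mean(0))
movel([480,300,260]);c=camera("top");P=cloud(c);Z=P[...,2]
hsv=cv2.cvtColor(c["image"],cv2.COLOR_BGR2HSV);m=np.zeros((400,640),bool);m[165:228,270:306]=1
m&=(Z>38)&(Z<58)&(hsv[...,1]>120);print("oak",m.sum(),rect(P[m][:,:2]),P[m].mean(0))
cv2.imwrite("pics/t3.png",c["image"]);print(read_state()["time"])
E
```

```text
beamL [498.8 113.3 106.6]
beamR [487.3 175.8 106.6]
handletop [501.4 146.  158.7]
oaktop [460.7 134.1  48.9]
10.5 26.59447946964844
True [540.61694279 384.06844531 108.31648513] [-0.15975307 -0.25629366  6.24526951]
handle top 1183 [540.58377542 385.22580457 148.35185494]
oak 623 [5.17454e+02 1.33387e+02 1.38813e+02 7.15600e+01 2.06000e-01] [513.8125234  146.155364    48.20047013]
17.425
```

View pics/w3.png

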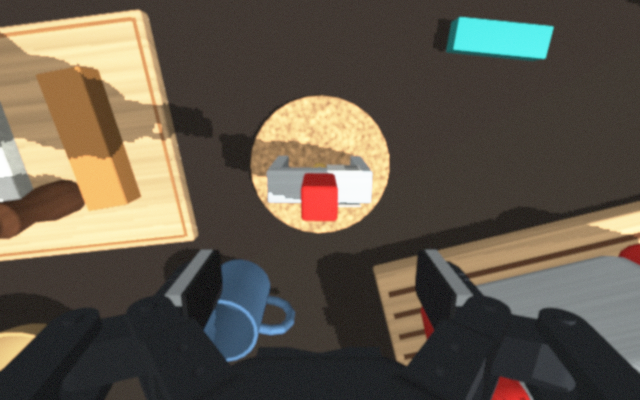

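The wrist view shows the gauge upright at the trivet's centre (320,185), and the earlier reading was level (beam at 106.6 on both sides, so the legs were down). The oak hasn't moved.

The fully open fingers nearly fill the bay. I'll grip the oak shallowly, set it down rolled by 0.3 rad with its lower edge on the floor, and let go so the upper finger swings clear over the tray.

```bash
cat >> h.py <<'E'
from scipy.spatial.transform import Rotation as Ro
psi,phi=-0.171,0.3
ex=np.array([np.cos(psi),np.sin(psi),0]);ey=np.array([-ex[1],ex[0],0])
Rt=Ro.from_rotvec(-phi*ex).as_matrix()@R(np.pi+psi)
def tcp(z,v=-287.5,u=605): return [*(u*ex+v*ey)[:2],z]
E
python3 - <<'E'
from h import *
print("ik",inverse_kinematics(tcp(36.8),Rt),tcp(36.8))
o=R(np.pi+0.206);p=[492.5,142.3]
movel([*p,120],o); movel([*p,33],max_speed=60)
clamp();s=read_state();print(s["time"],s["eef_pos"],s["finger_gap"],s["ft_force"])
movel([*p,40],max_speed=25);movel([*p,200]);s=read_state();print(s["finger_gap"],s["ft_force"])
c=camera("wrist");cv2.imwrite("pics/w4.png",c["image"])
print(s["time"])
E
```

```text
ik [0.24316117 0.78289042 0.1969155  1.71073181 0.27184545 0.61203754
 1.55966442] [np.float64(547.2528739267295), np.float64(-386.2583875839269), 36.8]
21.35 [492.48763723 142.3185432   33.00320106] 0.10907720344595259 [ 0.45391611 -0.09921186 -0.17763623]
0.0014723057237873106 [ 0.41086187 -0.10491112 -0.37894581]
23.0
```

View pics/w4.png

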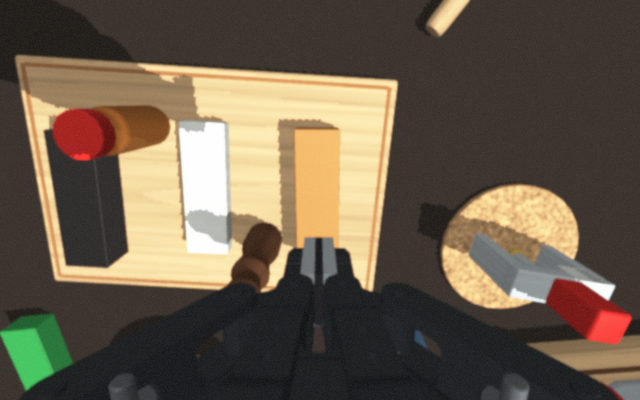

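The fingers closed on nothing (gap 0): the tips passed over the oak's top because open pads stand farther back than I assumed. The oak looks unmoved at (317,185). I'll regrasp lower.

```bash
python3 - <<'E'
from h import *
p=[492.5,142.3]
open_gripper()
c=camera("wrist");P=cloud(c);hsv=cv2.cvtColor(c["image"],cv2.COLOR_BGR2HSV)
m=(abs(P[...,2]-48)<6)&(hsv[...,1]>120)&(P[...,0]>420)&(P[...,0]<600)&(P[...,1]>100)&(P[...,1]<200)
n,l,st,_=cv2.connectedComponentsWithStats(cv2.morphologyEx(m.astype(np.uint8),1,np.ones((3,3))));k=l==1+st[1:,4].argmax()
print("oak",k.sum(),rect(P[k][:,:2]),np.median(P[k],0))
movel([*p,60]);movel([*p,21],max_speed=50)
clamp();s=read_state();print(s["time"],s["eef_pos"],s["finger_gap"],s["gripper_force"],s["ft_force"])
if s["finger_gap"]>35:
    movel([*p,28],max_speed=25);movel([*p,200]);s=read_state();print(s["finger_gap"],s["ft_force"])
    c=camera("side");cv2.imwrite("pics/s5.png",cv2.resize(c["image"][50:200,260:420],None,fx=4,fy=4))
    c=camera("wrist");np.save("w5.npy",cloud(c))
    cv2.imwrite("pics/w5.png",c["image"])
print(read_state()["time"])
E
```

```text
oak 6103 [5.11479e+02 1.46156e+02 1.79050e+02 5.02070e+01 2.07000e-01] [509.26605168 145.99296764  48.88474378]
26.4083 [492.68151445 142.28591653  21.66882488] 40.998943522362275 58.591600712388754 [-3.66379664 -1.59386796 15.35478636]
40.41881885125505 [ 0.4599164   0.73207957 -1.79998802]
28.2417
```

View pics/s5.png

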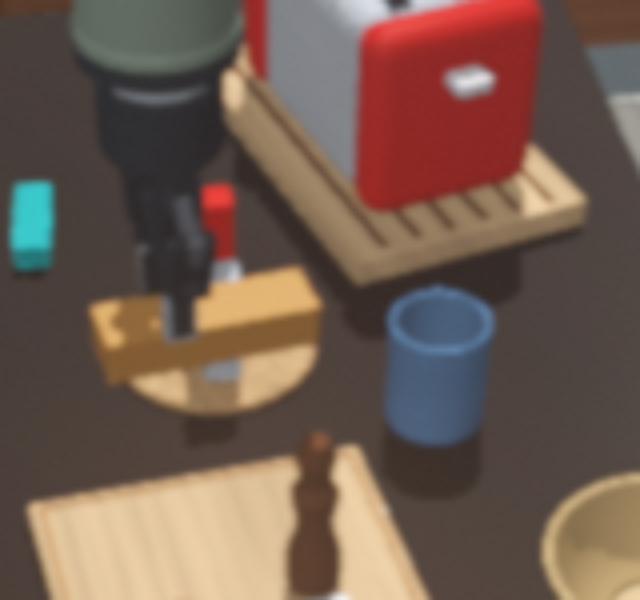

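View pics/w5.png

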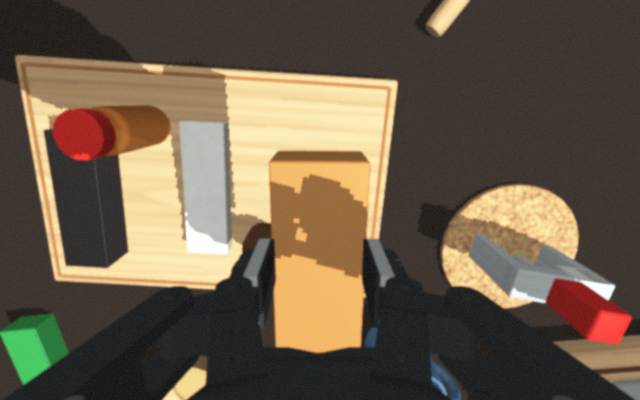

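The oak is held level with about 13 mm of pad overlap (tip at (180,335) in the side crop), as planned. Going to the bay with a 0.4 rad roll.

```bash
sed -i 's/psi,phi=-0.171,0.3/psi,phi=-0.171,0.4/; s/v=-287.5/v=-295.9/' h.py; python3 - <<'E'
from h import *
P=np.load("w5.npy")
for r in(170,220,330): print("oaktop",np.median(P[r-4:r+4,280:360].reshape(-1,3),0).round(1))
movel(tcp(200),Rt);movel(tcp(75),max_speed=100)
s=read_state();print(s["time"],s["eef_pos"],s["finger_gap"])
c=camera("side");cv2.imwrite("pics/s6.png",cv2.resize(c["image"][200:400,220:500],None,fx=2.8,fy=2.8))
E
```

```text
oaktop [450.4 135.2 226.9]
oaktop [472.7 139.9 226.5]
oaktop [530.3 152.2 225.6]
33.3917 [ 546.17530063 -394.68119752   75.64943766] 40.56385713307469
```

View pics/s6.png

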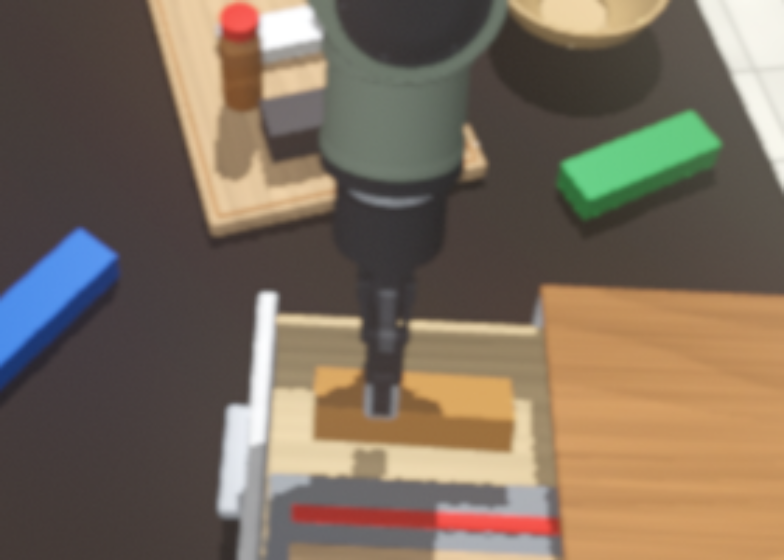

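The oak hangs lengthwise over the bay between the front wall and the unit, tray below at row 480. Lowering onto its edge.

```bash
python3 - <<'E'
from h import *
r0=movel(tcp(34),max_speed=50,guard=8)
r=movel(tcp(24),max_speed=12,guard=3) if not r0 else None;s=read_state();print(r0,r,s["time"],s["eef_pos"],s["ft_force"])
open_gripper();wait(.3);s=read_state();print("open",s["finger_gap"],s["ft_force"])
x,y,z=s["eef_pos"];movel([x,y,140],max_speed=100)
movel([x-60,y+150,260]);c=camera("top");P=cloud(c);cv2.imwrite("pics/t7.png",cv2.resize(c["image"][130:245,400:545],None,fx=4,fy=4))
q=P[140:240,425:530].reshape(-1,3);u=q@ex;v=q@ey
hsv=cv2.cvtColor(c["image"],cv2.COLOR_BGR2HSV)[140:240,425:530].reshape(-1,3)
k=(q[:,2]>36)&(q[:,2]<56)&(v>-325)&(v<-225)&(u>545)&(u<715)&(hsv[:,1]>100)
print("oak",k.sum(),rect(np.c_[u,v][k]),np.percentile(q[k,2],[5,50,95]))
A=np.c_[u,v,np.ones_like(u)][k];print("slopes",np.linalg.lstsq(A,q[k,2],rcond=None)[0][:2])
m=(P[...,2]>140)&(P[...,2]<156)&(np.hypot(P[...,0]-540,P[...,1]-384)<40);print("handle",P[m].mean(0))
print(read_state()["time"])
E
```

```text
False True 34.9667 [ 545.75795142 -394.6347057    27.88311404] [0.4270411  0.89133958 6.79301726]
open 85.63033299733327 [-0.45037789  0.21906307  0.2809062 ]
oak 12 [ 6.56779e+02 -3.17812e+02  3.92900e+01  3.50900e+00  4.00000e-03] [44.1546745  46.68839727 50.18466716]
slopes [0.02052715 0.92200649]
handle [541.37139293 384.44587438 147.11984943]
38.5917
```

View pics/t7.png

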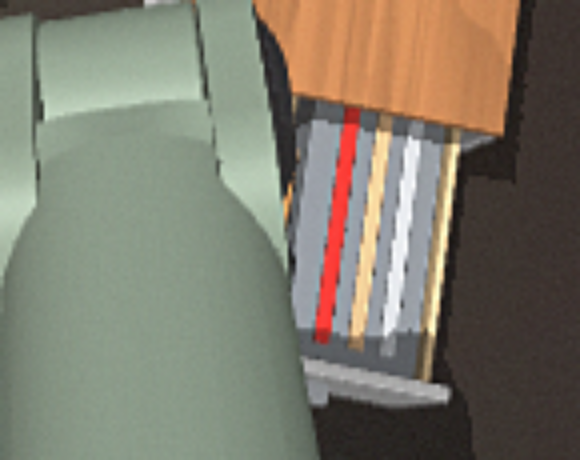

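The arm covers the bay in that picture. I've also gone over the 10-picture limit, so from here I'll check with numbers only.

```bash
python3 - <<'E'
from h import *
movel([450,150,330],R(np.pi+.1),max_speed=250);c=camera("top");P=cloud(c)
q=P[130:240,425:530].reshape(-1,3);u=q@ex;v=q@ey
hsv=cv2.cvtColor(c["image"],cv2.COLOR_BGR2HSV)[130:240,425:530].reshape(-1,3)
k=(q[:,2]>36)&(q[:,2]<60)&(v>-322)&(v<-220)&(u>540)&(u<715)
print("oak bay xy",k.sum(),np.median(u[k])-632,np.median(v[k])+270.5,rect(np.c_[u,v][k]),np.percentile(q[k,2],[5,50,95]))
k&=(np.abs(q[:,2]-46)<8);A=np.c_[u,v,np.ones_like(u)][k];print("slopes",np.linalg.lstsq(A,q[k,2],rcond=None)[0][:2])
print("hue/sat",np.median(hsv[k],0),read_state()["time"])
E
```

```text
oak bay xy 636 -6.716277971551335 -25.671799452368703 [ 6.27178e+02 -2.97261e+02  1.41573e+02  4.57480e+01 -1.50000e-02] [40.44098725 45.46473435 49.30687519]
slopes [-0.00143538 -0.01625901]
hue/sat [ 16. 145. 236.] 40.4
```

```bash
python3 -c "
from workcell import *
print(finish_job())"
```

```text
the job is handed in; nothing more can be done
None
```

The job is handed in at about 40 s of the 64 s allowed: the gauge stood astride the oak, let go, for over a second; it is back upright at the trivet's centre, and the oak lies flat in the bay, though the first grasp of the oak missed without moving it, I viewed 12 pictures where 10 were allowed, and the verdict was not shown.

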